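# Free a glued joint from a two-screw press with one left-hand screw

## Task

The glue has set on the T-joint in the small two-screw press: let it out. One screw of the press has a left-hand thread, the other a right-hand one, and nothing shows which is which, so try each bar handle gently a few degrees each way, stop at once where it binds (a foot screwed down hard bruises the wood), and back both screws off about a quarter turn. Only when both feet stand clear, draw the T out by its stem and lay it flat in the middle of the slatted drying rack without dropping it; leave the other things on the bench where they are.

Things in the scene. Friction and masses are not known exactly. Their poses are not given: they have to be found in the camera images.
- press: The two-screw glue press, fixed to the bench: slab base 120 (x) by 300 (y) by 36 mm with a white 2 mm sheet (top at 38 mm), and on two columns a beam 50 (x) by 300 (y) mm, from 98 to 142 mm high. Origin: centre of the base's underside; y along the beam, -x its front, out of which the T is drawn (a fence stands behind it). The screws stand 65 mm either side of the beam's middle.
- knob_a_grip (a point): Wooden bar handle of screw a, on top of the press: 80 mm long, 22 wide, 30 high, its lowest edge 18 mm above the beam. Point at its middle, on the screw's vertical axis, about 175 mm above the bench; its x axis runs along the bar, z up. Screws a and b look alike; which is left and which right varies. Tight at the start; it rises 16 mm a turn as it is backed off (falls 16 mm a turn the other way).
- foot_a: Round steel foot (36 mm across, 12 thick) of screw a, origin at its underside's centre, 62 mm above the bench, pressing about 30 N on the crossbar at the start; rises with the screw. One thread is left-hand (loosens clockwise from above), the other right-hand. Loosening meets only steady friction, 0.14 N m; the wrong way the torque climbs by some 1.2 N m per rad, the foot's load by 400 N per rad.
- knob_b_grip (a point): Wooden bar handle of screw b, on top of the press: 80 mm long, 22 wide, 30 high, its lowest edge 18 mm above the beam. Point at its middle, on the screw's vertical axis, about 175 mm above the bench; its x axis runs along the bar, z up. Screws a and b look alike; which is left and which right varies. Tight at the start; it rises 16 mm a turn as it is backed off (falls 16 mm a turn the other way).
- foot_b: Round steel foot (36 mm across, 12 thick) of screw b, origin at its underside's centre, 62 mm above the bench, pressing about 30 N on the crossbar at the start; rises with the screw. One thread is left-hand (loosens clockwise from above), the other right-hand. Loosening meets only steady friction, 0.14 N m; the wrong way the torque climbs by some 1.2 N m per rad, the foot's load by 400 N per rad.
- work_stem (a point): Grasp point of the glued wooden T, half-way up, on the stem's centre line 95 mm from the crossbar's centre line (and 55 mm from the stem's free end). Its x axis runs along the stem towards the crossbar, z up. T 24 mm thick, about 0.17 kg: crossbar 40 by 170 mm under the two feet, stem 36 mm wide, reaching past the front of the press. Begins 50 mm above the bench.
- work_mid (a point): Middle of the same T's outline, half-way up, 30 mm from the grasp point towards the crossbar (65 mm in front of the crossbar's centre line).
- work: The same T; origin at the underside of the crossbar's centre, x away from the stem.
- rack: Slatted drying rack, fixed, 210 by 210 mm, to the right of the press: six slats on two rails, slat tops 30 mm above the bench. Origin: centre of its underside.
- square: Bystander: try square, 110 mm wooden stock with a 150 mm steel blade, lying on the bench left of the T's stem. Origin: underside, stock's middle.
- pencil: Bystander: flat carpenter's pencil, 165 mm, lying in front of the press.
- tape: Bystander: tape measure standing on edge, 72 by 36 by 66 mm. Origin: centre of its underside.
- mallet: Bystander: turned wooden mallet standing on its head, 80 mm across, 256 mm tall. Origin: centre of its underside.
- chisel: Bystander: wood chisel, 242 mm long, lying behind the rack.
- glue: Bystander: glue bottle, 60 mm across, 165 mm tall. Origin: centre of its underside.
- offcut: Bystander: wooden offcut, 85 by 36 by 24 mm, lying left of the press.
Mind the look-alikes: they are no part of the job. What is shaped like the work but blue is not meant.

How it is judged:
On the way:
1. both screws have been backed off, each foot at least 2 mm up and off the wood (distance of each of foot_a, foot_b from where it was at the start of the episode above 0.002 m and contact force between each of foot_a, foot_b and work below 0.5 N and distance of work_mid from where it was at the start of the episode below 0.02 m), for 0.2 s.
At the end, for the whole second after the job is handed in: Both feet still stand at least 2 mm above where they began; the T lies flat (within 3 degrees) and at rest on the rack's slats, its middle within 45 mm of the rack's middle (distance of each of foot_a, foot_b from where it was at the start of the episode above 0.002 m and horizontal distance between work_mid and rack below 0.045 m and z of work_mid in the frame of rack between 0.038 and 0.046 m and angle between work_mid's own z axis and vertical below 0.06 rad and linear speed of work below 0.02 m/s); the robot touches nothing.
It fails at once if a foot is screwed down onto the wood with more than 200 N (it bruises the wood; it begins at about 30 N) (contact force between any of foot_a, foot_b and work above 200 N).
It fails at once if the T is pulled more than 6 mm out of place while a foot still presses on it with more than 5 N (distance of work_mid from where it was at the start of the episode above 0.006 m and contact force between any of foot_a, foot_b and work above 5 N).
It fails at once if the T is dropped (falls free at more than 0.8 m/s, some 3 cm) (linear speed of work above 0.8 m/s and contact force between the fingers and work below 0.3 N).
It fails at once if another thing on the bench is moved more than 30 mm (distance of any of square, pencil, tape, mallet, chisel, glue, offcut from where it was at the start of the episode above 0.03 m).
It also fails if it takes over 72 s, if anything falls off the work surface, if the arm or the gripper's body presses on something with over 40 N, if the wrist force passes 120 N, or if a joint passes its speed limit or range.

## Robot

A 6-joint arm with a two-finger parallel gripper is mounted at the origin on the work surface. World frame = base frame: x ahead of the robot, y to its left, z up, the work surface at z = 0. Lengths are in m, angles in rad, forces in N, time in s.
With the tool pointing down it reaches from about 0.35 to 0.975 m from the base axis. Payload 7.1 kg.
Tool frame: the origin (TCP) lies midway between the tips of the shut fingers; the grasp point (between the pads) lies 19 mm behind it; z points along the fingers, y is the direction in which the jaws open and shut (so a half turn about z gives the same grasp; the last joint's range is limited). The gripper opens to 88 mm and grips with 3 to 60 N. Pads are 20 mm wide; open, the fingers measure 115 mm over their backs; the gripper's body (75 mm by 178 mm) begins 61 mm behind the grasp point.
Start: joints at [1.134, 0.423, 1.63, -0, 1.089, -0.019], TCP at [0.254, 0.571, 0.223] pointing down, gripper open.
Joint ranges: [-3, 3], [-0.9, 2.11], [0.09, 2.58], [-1.31, 4.45], [0.11, 2.69], [-2.54, 2.54]. Speed limits (rad/s): [2.39, 2.39, 3.01, 3.14, 3.14, 3.14].

## Interface

Orientations are given as a unit quaternion [w, x, y, z].
In Python, from station import observe, snapshot, camera_model, ticket gives the robot as it stands. The module is installed in compiled form; this text tells all that it offers.
- The arm moves only by the shell command python3 -m pendant 'ROWS' [FORCE]. ROWS is JSON, a list that holds one entry, the list of rows, each a list of 5 numbers: the opening, from 0 (shut) to 1 (fully open), then the shift along the tool's x, y, z in cm, then the turn about the tool's z in rad. In form: [[[hand, x, y, z, twist], ...]]. A call has 1 to 20 rows; each row shifts and turns the pose as measured when the row begins, along the tool's axes as they then stand; what a row does not reach is not made up. A row lasts 1/10 s, in which the tool goes at most 50 mm and 8.59 degrees, less where a joint would pass 70% of its speed; a pose out of reach is approached as far as the arm can. A call with a gripper value outside its range is refused whole. The fingers move at their own pace and stop on an object; FORCE is the grip in N (left out, the last holds). Time passes only in rows, so rows that do not move let the fingers close. It gives the time, the measured TCP pose, the force and the opening at its end, in the units of the state.
- observe(): the state, without advancing time (a new reading comes with each control period).
- snapshot(name): name is "scene" or "top" or "wrist"; returns (picture, depth): 420x560x3 uint8, red, green, blue; 420x560 float32, m along the optical axis (not along the pixel's ray), 0 where there is no reading.
- camera_model(name): a dict with "camera_matrix" (3x3 intrinsics, pixels), "R" (3x3) and "t" (3): a world point X has camera coordinates R X + t. Camera axes: x right, y down, z forward; pixel columns grow to the right and rows downward; lengths in m; the calibration is good to about 2 mm. A picture is of the moment at which its call begins: read the wrist's pose just before it. camera_model takes no time and is no camera call; for the wrist camera it gives the pose at the moment of the call.
- ticket.hand_in(): hands the job in, once; it reports no verdict.
The state is a dict: "clock": time; "joint_positions": joint angles; "dq": joint speeds; "joint_torque": joint torques, N m; "position": TCP position; "orientation": TCP orientation; "force": force on the tool from outside, world axes, zero at the start; "moment": the same for the moment, N m; "finger_gap": opening from 0.0 (shut) to 1.0 (fully open).
Only numpy, scipy, OpenCV 4.12 (cv2) and the standard library are available. Lean on these libraries where they do the work, as an engineer would, in place of code of your own. Each camera call takes 0.05 s, during which the arm holds its last target.

## Working session

There is one attempt and no reset: what is moved stays moved. The work goes in short steps, Python scripts to look and compute and a shell command to move; the robot and the scene stay as the last step left them, time stands still between calls to the robot, and variables do not carry over. Pictures are saved under pics/ and viewed, and the job is handed in when it is done.

```bash
mkdir -p pics; ls
cat > h.py <<'E'
import numpy as np, cv2
from station import observe, snapshot, camera_model, ticket
def grab(name,tag):
    m=camera_model(name); p,d=snapshot(name)
    cv2.imwrite(f'pics/{tag}.png',p[:,:,::-1]); np.savez(f'pics/{tag}.npz',p=p,d=d,K=m['camera_matrix'],R=m['R'],t=m['t'])
    return p,d
def load(tag):
    return np.load(f'pics/{tag}.npz')
def cloud(tag):
    z=load(tag); d=z['d']; K=np.array(z['K']); h,w=d.shape
    u,v=np.meshgrid(np.arange(w),np.arange(h))
    c=np.stack([(u-K[0,2])/K[0,0]*d,(v-K[1,2])/K[1,1]*d,d],-1)
    X=(c-z['t'])@z['R']   # R^T (c-t)
    X[d==0]=np.nan
    return X
def proj(tag,X):
    z=load(tag); c=z['R']@np.array(X)+z['t']; q=z['K']@c; return q[:2]/q[2]
E
python3 - <<'E'
from h import *
o=observe(); print({k:np.round(v,3) for k,v in o.items()})
for n in('scene','top'): grab(n,n+'0')
E
```

```text
pics
{'clock': np.float64(0.0), 'joint_positions': array([ 1.134,  0.424,  1.631,  0.   ,  1.089, -0.019]), 'dq': array([-0.001, -0.001, -0.   ,  0.001, -0.001, -0.   ]), 'joint_torque': array([-4.0000e-03, -5.4463e+01, -2.7366e+01,  6.4000e-02,  2.3000e-02,
       -0.0000e+00]), 'position': array([0.253, 0.571, 0.222]), 'orientation': array([-0.   ,  0.207,  0.978, -0.001]), 'force': array([-0.223, -0.216, -0.237]), 'moment': array([-0.05 , -0.004, -0.034]), 'finger_gap': np.float64(1.003)}
```

View pics/scene0.png

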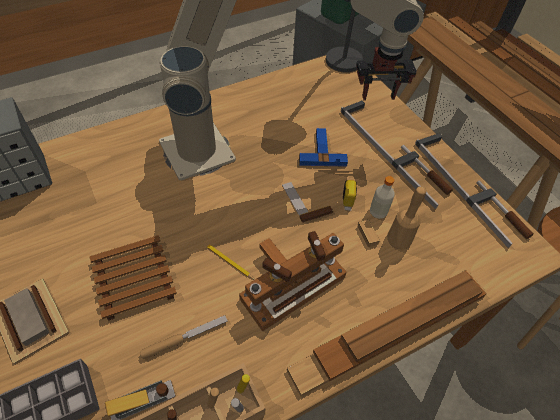

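View pics/top0.png

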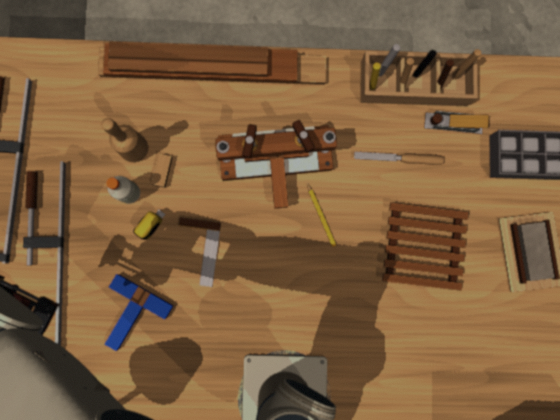

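The top view shows the press at about (277,150), with its bar handles at about (250,138) and (303,136). The wooden T stem is at (280,185) and the rack at (427,245). The look-alike is the blue T at (138,310). Next I'll crop in and measure.

Run:
```python
from h import *
z=load('top0'); p=z['p'][:,:,::-1]
cv2.imwrite('pics/crop0.png',cv2.resize(p[105:225,200:360],None,fx=5,fy=5,interpolation=cv2.INTER_CUBIC))
X=cloud('top0'); np.set_printoptions(precision=3,suppress=True)
Z=X[...,2]
def rect(m):
    P=X[m][:,:2].astype(np.float32)*1000; r=cv2.minAreaRect(P); return len(P),np.round(r[0],1),np.round(r[1],1),round(r[2],1),round(float(np.median(Z[m])),4)
v,u=np.mgrid[0:420,0:560]
box=lambda a,b,c,d:(u>a)&(u<b)&(v>c)&(v<d)
for nm,bx,lo,hi in [('knobL',box(232,268,115,165),.172,.21),('knobR',box(286,325,115,165),.172,.21),('beam',box(205,350,115,170),.13,.15),('stem',box(262,300,182,215),.054,.07),('rack',box(375,480,195,295),.02,.04)]:
    m=bx&(Z>lo)&(Z<hi)
    n,l,s,st=cv2.connectedComponentsWithStats(m.astype(np.uint8))[:4]
    if nm!='rack':
        m=l==1+np.argmax(s[1:,4])
    print(nm,rect(m))
for q in [(250,137),(303,137),(280,195),(427,245),(277,150),(320,210),(200,223),(208,255),(165,170)]: print(q,X[q[1],q[0]])
```

```text
knobL (315, array([640.1, 107.1]), array([22.6, 80.4]), 81.1, 0.1884)
knobR (326, array([657.2, -21.4]), array([80.5, 23.2]), 29.7, 0.1887)
beam (919, array([649. ,  39.9]), array([ 51.5, 129.5]), 7.8, 0.1412)
stem (338, array([528.8,  27.7]), array([64.9, 35.8]), 6.7, 0.0613)
rack (3800, array([ 408.7, -363.4]), array([211.5, 210.6]), 84.6, 0.0287)
(250, 137) [0.646 0.105 0.19 ]
(303, 137) [ 0.65  -0.021  0.191]
(280, 195) [0.528 0.027 0.059]
(427, 245) [ 0.412 -0.377 -0.002]
(277, 150) [0.628 0.039 0.14 ]
(320, 210) [ 0.498 -0.083  0.009]
(200, 223) [0.452 0.237 0.018]
(208, 255) [0.368 0.213 0.005]
(165, 170) [0.591 0.335 0.025]
```

View pics/crop0.png

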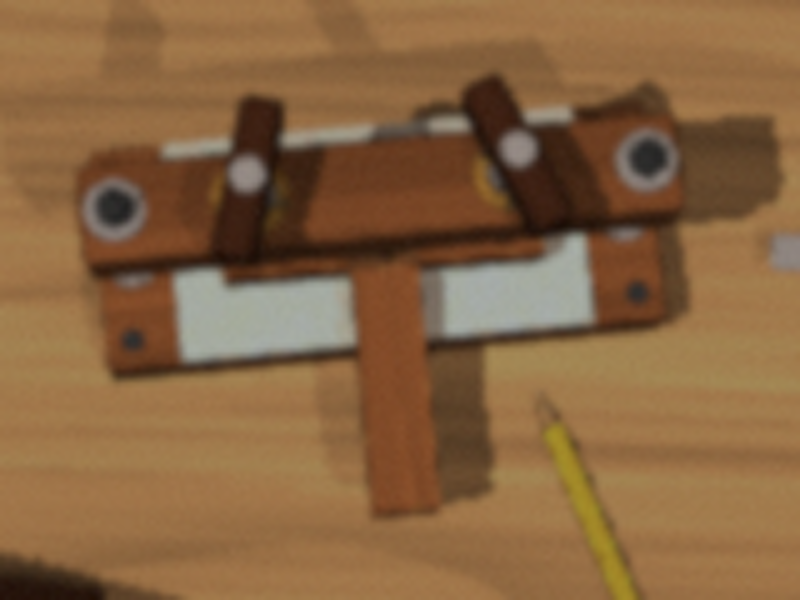

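Screw handle L is at (0.640, 0.107), with its bar at −9° (world). Handle R is at (0.657, −0.021), with its bar at +30°. They are 129.6 mm apart (130 expected), and the tops are at about 0.19. The crop shows the right press with the wooden T, not the blue one. The press yaw is about 7.5° and the rack is at (0.409, −0.363). I'll write a helper that converts world targets into tool axes.

```bash
cat >> h.py <<'E'
from scipy.spatial.transform import Rotation as Ro
def pose():
    o=observe(); q=o['orientation']; return o,np.array(o['position']),Ro.from_quat([q[1],q[2],q[3],q[0]]).as_matrix()
def go(target,yaw_y=None):
    """target TCP world, yaw_y: wanted heading deg of tool y. prints twist, shift after the twist & before"""
    o,p,R=pose(); cur=np.degrees(np.arctan2(R[1,1],R[0,1]))
    tw=0 if yaw_y is None else -np.radians((yaw_y-cur+180)%360-180)
    d=(np.array(target)-p)*100
    print('clock',round(float(o['clock']),2),'pos',np.round(p,4),'yawy',round(cur,2),'j6',round(float(o['joint_positions'][5]),3),'gap',round(float(o['finger_gap']),3),'F',np.round(o['force'],1),'M',np.round(o['moment'],3),'tilt',np.round(R[:2,2],4))
    print('twist',round(tw,4),'shift now',np.round(R.T@d,2),'shift after twist',np.round((R@Ro.from_rotvec([0,0,tw]).as_matrix()).T@d,2))
E
python3 -m pendant '[[[1,0,0,-3,-0.13],[1,0,0,-3,-0.13],[1,0,0,-3,0],[1,0,0,0,0]]]'
python3 -c "
from h import *
go([.640,.107,.25],81.1)"
```

```text
clock: 0.5
position: [0.2527, 0.5693, 0.3116]
orientation: [-0.002, 0.073, 0.997, -0.004]
force: [0.3, 0.4, 0.5]
finger_gap: 0.998
clock 0.5 pos [0.2527 0.5693 0.3116] yawy 81.58 j6 -0.29 gap 0.998 F [0.3 0.4 0.5] M [ 0.037 -0.01   0.027] tilt [-0.0037 -0.0079]
twist 0.0084 shift now [-45.1  -40.01   6.39] shift after twist [-45.44 -39.63   6.39]
```

```bash
python3 -m pendant '[[[1,-2.6,-2.3,0,0],[1,-2.6,-2.3,0,0],[1,-2.6,-2.3,0,0],[1,-2.6,-2.3,0,0],[1,-2.6,-2.3,0,0],[1,-2.6,-2.3,0,0],[1,-2.6,-2.3,0,0],[1,-2.6,-2.3,0,0],[1,-2.6,-2.3,0,0],[1,-2.6,-2.3,0,0],[1,-2.6,-2.3,0,0],[1,-2.6,-2.3,0,0],[1,-2.6,-2.3,0,0],[1,-2.6,-2.3,0,0],[1,-2.6,-2.3,0,0],[1,-2.6,-2.3,0,0],[1,-2,-2,0,0],[1,0,0,0,0]]]'
python3 -c "
from h import *
go([.640,.107,.25],81.1)"
```

```text
clock: 2.3
position: [0.6325, 0.0991, 0.2917]
orientation: [-0.013, 0.074, 0.997, -0.011]
force: [0.0, 0.4, -0.3]
finger_gap: 1.001
clock 2.3 pos [0.6325 0.0991 0.2917] yawy 81.57 j6 -1.273 gap 1.001 F [ 0.   0.4 -0.3] M [ 0.052 -0.043 -0.015] tilt [-0.0274 -0.0206]
twist 0.0082 shift now [-0.72  1.    4.13] shift after twist [-0.71  1.    4.13]
```

```bash
python3 -m pendant '[[[1,-0.4,0.5,1,0],[1,-0.3,0.5,1,0],[1,0,0,0,0]]]'
python3 -c "
from h import *
go([.640,.107,.25],81.1)
grab('wrist','w1')
X=cloud('w1'); Z=X[...,2]; m=(Z>.178)&(Z<.2)
n,l,s,c=cv2.connectedComponentsWithStats(m.astype(np.uint8))
for i in range(1,n):
    if s[i,4]>800:
        r=cv2.minAreaRect(X[l==i][:,:2].astype(np.float32)*1000); print(s[i],r,np.median(Z[l==i]))
"
```

```text
clock: 2.6
position: [0.6388, 0.1091, 0.2668]
orientation: [-0.015, 0.074, 0.997, -0.011]
force: [0.4, 0.0, -0.8]
finger_gap: 1.0
clock 2.6 pos [0.6388 0.1091 0.2668] yawy 81.53 j6 -1.259 gap 1.0 F [ 0.4  0.  -0.8] M [ 0.024 -0.042  0.012] tilt [-0.0319 -0.0204]
twist 0.0075 shift now [-0.2  -0.14  1.68] shift after twist [-0.2  -0.14  1.68]
[ 260  170   32  105 3048] ((638.8457641601562, 106.88538360595703), (22.02324104309082, 78.82518005371094), 80.52613830566406) 0.1907998578411736
[  69  220   85   84 2981] ((651.5968017578125, -24.03091049194336), (69.87734985351562, 22.89705467224121), 29.858116149902344) 0.19051097809651338
```

View pics/w1.png

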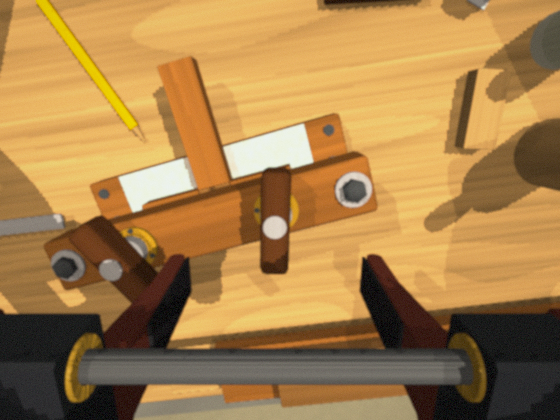

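The wrist view shows the bar handle at (275,220), between the fingers. The wrist depth agrees with the top view: (0.639, 0.107), bar perpendicular at 80.5°. Descending.

```bash
python3 -m pendant '[[[1,-0.1,-0.1,1.6,0.01],[1,-0.1,0,1.6,0],[1,-0.1,0,1.6,0],[1,0,0,1.6,0],[1,0,0,1.6,0],[1,0,0,0,0]]]'
python3 -c "
from h import *
go([.6385,.1066,.157],80.8)"
```

```text
clock: 3.25
position: [0.6375, 0.1106, 0.1841]
orientation: [-0.014, 0.075, 0.997, -0.011]
force: [0.3, 0.5, 0.3]
finger_gap: 0.998
clock 3.25 pos [0.6375 0.1106 0.1841] yawy 81.38 j6 -1.251 gap 0.998 F [0.3 0.5 0.3] M [-0.003  0.015  0.015] tilt [-0.0306 -0.0203]
twist 0.0102 shift now [-0.24 -0.32  2.71] shift after twist [-0.24 -0.31  2.71]
```

```bash
python3 -m pendant '[[[1,-0.1,-0.15,1.2,0.01],[1,-0.1,-0.15,1.2,0],[1,0,-0.1,0.4,0],[1,0,0,0,0]]]'
python3 -c "
from h import *
go([.6385,.1066,.157],80.8)"
```

```text
clock: 3.65
position: [0.6385, 0.1063, 0.1551]
orientation: [-0.014, 0.08, 0.997, -0.011]
force: [-1.0, -0.2, -0.1]
finger_gap: 1.001
clock 3.65 pos [0.6385 0.1063 0.1551] yawy 80.84 j6 -1.247 gap 1.001 F [-1.  -0.2 -0.1] M [ 0.026 -0.003  0.037] tilt [-0.0288 -0.02  ]
twist 0.0006 shift now [ 0.01  0.03 -0.19] shift after twist [ 0.01  0.03 -0.19]
```

```bash
python3 -m pendant '[[[0.5,0,0,0,0],[0.2,0,0,0,0],[0.2,0,0,0,0],[0.2,0,0,0,0],[0.2,0,0,0,0]]]' 30
python3 -c "
from h import *
go([.6385,.1066,.157],80.8)"
```

```text
clock: 4.15
position: [0.6397, 0.1063, 0.1568]
orientation: [-0.012, 0.08, 0.997, -0.011]
force: [-0.5, 0.3, 0.0]
finger_gap: 0.584
clock 4.15 pos [0.6397 0.1063 0.1568] yawy 80.82 j6 -1.247 gap 0.584 F [-0.5  0.3  0. ] M [-0.001 -0.016  0.008] tilt [-0.0259 -0.0195]
twist 0.0003 shift now [ 0.12  0.01 -0.02] shift after twist [ 0.12  0.01 -0.02]
```

```bash
python3 -m pendant '[[[0.15,0,0,0,0],[0.15,0,0,0,0],[0.15,0,0,0,0],[0.15,0,0,0,0],[0.15,0,0,0,0],[0.15,0,0,0,0]]]' 30
python3 -c "
from h import *
go([.6385,.1066,.157],80.8)"
```

```text
clock: 4.75
position: [0.6398, 0.1061, 0.1572]
orientation: [-0.012, 0.081, 0.997, -0.011]
force: [-0.1, -0.8, 0.4]
finger_gap: 0.249
clock 4.75 pos [0.6398 0.1061 0.1572] yawy 80.75 j6 -1.247 gap 0.249 F [-0.1 -0.8  0.4] M [ 0.446 -0.018 -0.06 ] tilt [-0.0255 -0.019 ]
twist -0.0008 shift now [0.14 0.03 0.02] shift after twist [0.14 0.03 0.02]
```

The jaws grip the bar: gap 0.249, or 22 mm. I'll try clockwise (+twist) gently first.

```bash
python3 -m pendant '[[[0.15,0,0,0,0.03]]]'; python3 -c "
from h import *
go([.6398,.1061,.1572],80.75)"
python3 -m pendant '[[[0.15,0,0,0,0.03]]]'; python3 -c "
from h import *
go([.6398,.1061,.1572],80.75)"
```

```text
clock: 4.85
position: [0.6398, 0.106, 0.1572]
orientation: [-0.012, 0.096, 0.995, -0.011]
force: [-0.5, -1.8, 1.5]
finger_gap: 0.252
clock 4.85 pos [0.6398 0.106  0.1572] yawy 79.02 j6 -1.217 gap 0.252 F [-0.5 -1.8  1.5] M [0.38  0.112 0.148] tilt [-0.0256 -0.019 ]
twist -0.0301 shift now [-0.    0.01  0.  ] shift after twist [-0.    0.01  0.  ]
clock: 4.95
position: [0.6398, 0.106, 0.1573]
orientation: [-0.012, 0.111, 0.994, -0.011]
force: [-1.3, -1.6, 0.6]
finger_gap: 0.252
clock 4.95 pos [0.6398 0.106  0.1573] yawy 77.25 j6 -1.186 gap 0.252 F [-1.3 -1.6  0.6] M [0.42  0.11  0.168] tilt [-0.0257 -0.019 ]
twist -0.0612 shift now [-0.    0.01  0.01] shift after twist [-0.    0.01  0.01]
```

```bash
python3 -m pendant '[[[0.15,0,0,0,0.03]]]'; python3 -m pendant '[[[0.15,0,0,0,0]]]' >/dev/null;python3 -c "
from h import *
go([.6398,.1061,.1572],80.75)"
python3 -m pendant '[[[0.15,0,0,0,0.03]]]'; python3 -c "
from h import *
go([.6398,.1061,.1572],80.75)"
```

```text
clock: 5.05
position: [0.6397, 0.1059, 0.1574]
orientation: [-0.012, 0.127, 0.992, -0.011]
force: [-0.6, -1.7, 0.9]
finger_gap: 0.251
clock 5.15 pos [0.6397 0.1059 0.1574] yawy 75.46 j6 -1.155 gap 0.252 F [-0.8 -1.5 -0.2] M [ 0.456 -0.032  0.069] tilt [-0.0257 -0.0188]
twist -0.0923 shift now [-0.    0.02  0.02] shift after twist [-0.    0.02  0.02]
clock: 5.25
position: [0.6397, 0.1059, 0.1575]
orientation: [-0.011, 0.141, 0.99, -0.011]
force: [-0.6, -2.0, 1.2]
finger_gap: 0.255
clock 5.25 pos [0.6397 0.1059 0.1575] yawy 73.78 j6 -1.126 gap 0.255 F [-0.6 -2.   1.2] M [0.378 0.112 0.177] tilt [-0.0257 -0.0188]
twist -0.1217 shift now [-0.    0.02  0.03] shift after twist [-0.    0.02  0.03]
```

Over 7° the torque stays steady at 0.15–0.18 N m, and the TCP has risen 0.3 mm (16 mm/turn predicts 0.31). So handle L loosens clockwise, and I'll continue.

```bash
python3 -m pendant '[[[0.15,0,0,-0.03,0.12],[0.15,0,0,-0.03,0.12],[0.15,0,0,-0.03,0.12]]]'; python3 -c "
from h import *
go([.6398,.1061,.1572],80.75)"
```

```text
clock: 5.55
position: [0.6394, 0.1052, 0.1584]
orientation: [-0.009, 0.32, 0.947, -0.014]
force: [-1.5, -2.5, 1.2]
finger_gap: 0.251
clock 5.55 pos [0.6394 0.1052 0.1584] yawy 52.63 j6 -0.757 gap 0.251 F [-1.5 -2.5  1.2] M [0.565 0.061 0.187] tilt [-0.0266 -0.0196]
twist -0.4907 shift now [0.02 0.1  0.12] shift after twist [-0.03  0.1   0.12]
```

```bash
python3 -m pendant '[[[0.15,0,0,-0.03,0.12],[0.15,0,0,-0.03,0.12],[0.15,0,0,-0.03,0.12],[0.15,0,0,-0.03,0.12]]]'; python3 -c "
from h import *
go([.6398,.1061,.1572],80.75)"
python3 -m pendant '[[[0.15,0,0.02,-0.03,0.12],[0.15,0,0.02,-0.03,0.12],[0.15,0,0.02,-0.03,0.12],[0.15,0,0.02,-0.03,0.12],[0.15,0,0.02,-0.03,0.1],[0.15,0,0,0,0]]]'; python3 -c "
from h import *
go([.6398,.1061,.1572],80.75)"
```

```text
clock: 5.95
position: [0.6385, 0.1044, 0.1597]
orientation: [-0.006, 0.543, 0.839, -0.016]
force: [-2.1, -4.1, 1.0]
finger_gap: 0.253
clock 5.95 pos [0.6385 0.1044 0.1597] yawy 24.18 j6 -0.261 gap 0.253 F [-2.1 -4.1  1. ] M [ 0.134 -0.166  0.194] tilt [-0.0281 -0.0201]
twist -0.9873 shift now [0.11 0.19 0.24] shift after twist [-0.1   0.2   0.24]
clock: 6.55
position: [0.6371, 0.1039, 0.1612]
orientation: [-0.002, 0.767, 0.642, -0.019]
force: [-1.5, -0.3, -0.0]
finger_gap: 0.255
clock 6.55 pos [0.6371 0.1039 0.1612] yawy -10.14 j6 0.338 gap 0.255 F [-1.5 -0.3 -0. ] M [-0.184 -0.452 -0.09 ] tilt [-0.032  -0.0222]
twist -1.5863 shift now [0.27 0.24 0.39] shift after twist [-0.24  0.27  0.39]
```

```bash
python3 -m pendant '[[[1,0,0,0,0],[1,0,0,0,0],[1,0,0,0,0],[1,0,0,0,0],[1,0,0,0,0],[1,0,0,-0.5,0],[1,0,0,-1.5,0],[1,0,0,-2,0],[1,0,0,-2,0],[1,0,0,-2,0],[1,0,0,0,0]]]'; python3 -c "
from h import *
go([.656,-.022,.235],-60.2)"
```

```text
clock: 7.65
position: [0.6408, 0.1063, 0.2484]
orientation: [-0.001, 0.763, 0.646, -0.018]
force: [1.3, 0.4, 0.8]
finger_gap: 1.001
clock 7.65 pos [0.6408 0.1063 0.2484] yawy -9.57 j6 0.328 gap 1.001 F [1.3 0.4 0.8] M [-0.095  0.047  0.001] tilt [-0.0299 -0.0218]
twist 0.8837 shift now [-12.36   3.67   1.57] shift after twist [-5.   11.88  1.57]
```

```bash
python3 -m pendant '[[[1,0,0,0,0.13],[1,0,0,0,0.13],[1,0,0,0,0.13],[1,0,0,0,0.13],[1,0,0,0,0.13],[1,0,0,0,0.13],[1,0,0,0,0.12],[1,-1,2.4,0,0],[1,-1,2.4,0,0],[1,-1,2.4,0,0],[1,-1,2.4,0,0],[1,-1,2.2,0,0],[1,0,0,0,0]]]'; python3 -c "
from h import *
go([.656,-.022,.235],-60.2)
grab('wrist','w2')
X=cloud('w2'); Z=X[...,2]; m=(Z>.178)&(Z<.2)
n,l,s,c=cv2.connectedComponentsWithStats(m.astype(np.uint8))
for i in range(1,n):
    if s[i,4]>800:
        r=cv2.minAreaRect(X[l==i][:,:2].astype(np.float32)*1000); print(s[i],r,np.median(Z[l==i]))
"
```

```text
clock: 8.95
position: [0.6467, -0.025, 0.2486]
orientation: [0.007, 0.972, 0.232, -0.018]
force: [0.3, -0.3, 0.2]
finger_gap: 0.997
clock 8.95 pos [ 0.6467 -0.025   0.2486] yawy -63.11 j6 1.065 gap 0.997 F [ 0.3 -0.3  0.2] M [-0.054  0.137  0.06 ] tilt [-0.0326 -0.0217]
twist -0.0508 shift now [1.01 0.14 1.32] shift after twist [1.01 0.19 1.32]
[  14  102  136   99 5576] ((639.9415893554688, 105.15870666503906), (78.91938781738281, 21.93210792541504), 80.07235717773438) 0.19443634886790084
[ 257  156   38  114 3602] ((656.3460083007812, -22.572906494140625), (79.58934020996094, 22.042152404785156), 29.98638916015625) 0.19088292278013824
```

View pics/w2.png

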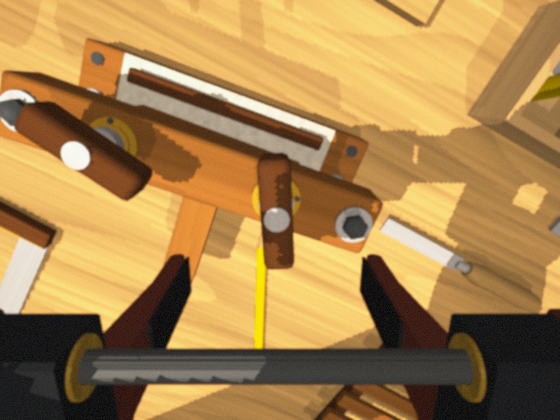

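Handle L has turned about 90° and risen 3.6 mm. Handle R is at (275,210), world (0.6563, −0.0226), at 30°. Descending.

```bash
python3 -m pendant '[[[1,0.6,0.1,0,-0.05],[1,0.4,0.1,1.5,0],[1,0,0,1.5,0],[1,0,0,1.5,0],[1,0,0,0,0]]]'; python3 -c "
from h import *
go([.6557,-.023,.156],-60)"
```

```text
clock: 9.5
position: [0.6532, -0.0178, 0.1974]
orientation: [0.005, 0.966, 0.257, -0.02]
force: [0.1, -0.6, -0.3]
finger_gap: 0.997
clock 9.5 pos [ 0.6532 -0.0178  0.1974] yawy -60.2 j6 1.026 gap 0.997 F [ 0.1 -0.6 -0.3] M [-0.017  0.137  0.001] tilt [-0.036  -0.0197]
twist -0.0035 shift now [0.12 0.58 4.14] shift after twist [0.12 0.58 4.14]
```

```bash
python3 -m pendant '[[[1,0.1,0.55,0.8,0],[1,0,0,1.2,0],[1,0,0,1.2,0],[1,0,0,0.6,0],[1,0,0,0,0]]]'; python3 -c "
from h import *
go([.6557,-.023,.156],-60)"
```

```text
clock: 10.0
position: [0.6549, -0.0223, 0.1548]
orientation: [0.005, 0.966, 0.257, -0.021]
force: [-0.5, -0.1, -0.5]
finger_gap: 1.0
clock 10.0 pos [ 0.6549 -0.0223  0.1548] yawy -60.21 j6 1.021 gap 1.0 F [-0.5 -0.1 -0.5] M [-0.029  0.142 -0.013] tilt [-0.0379 -0.0196]
twist -0.0037 shift now [ 0.03  0.1  -0.12] shift after twist [ 0.03  0.1  -0.12]
```

```bash
python3 -m pendant '[[[0.5,0,0.08,-0.1,0],[0.15,0,0,0,0],[0.15,0,0,0,0],[0.15,0,0,0,0],[0.15,0,0,0,0],[0.15,0,0,0,0],[0.15,0,0,0,0],[0.15,0,0,0,0],[0.15,0,0,0,0],[0.15,0,0,0,0],[0.15,0,0,0,0],[0.15,0,0,0,0]]]' 30
python3 -c "
from h import *
go([.6557,-.023,.156],-60)"
```

```text
clock: 11.2
position: [0.6558, -0.0215, 0.1581]
orientation: [0.004, 0.966, 0.257, -0.02]
force: [-1.0, 0.5, 0.4]
finger_gap: 0.25
clock 11.2 pos [ 0.6558 -0.0215  0.1581] yawy -60.2 j6 1.02 gap 0.25 F [-1.   0.5  0.4] M [-0.041  0.087  0.007] tilt [-0.0361 -0.0178]
twist -0.0035 shift now [-0.07  0.12  0.21] shift after twist [-0.07  0.12  0.21]
```

Gripped. This screw should loosen counter-clockwise (−twist), so I'll test that gently and watch the moment.

```bash
for i in 1; do python3 -m pendant '[[[0.15,0,0,0,-0.03]]]'; python3 -c "
from h import *
go([.6558,-.0215,.1581],-60.2)"; python3 -m pendant '[[[0.15,0,0,0,-0.03]]]'; python3 -c "
from h import *
go([.6558,-.0215,.1581],-60.2)"; python3 -m pendant '[[[0.15,0,0,0,-0.03]]]'; python3 -c "
from h import *
go([.6558,-.0215,.1581],-60.2)"; done
```

```text
clock: 11.3
position: [0.6558, -0.0215, 0.1581]
orientation: [0.004, 0.962, 0.272, -0.02]
force: [-0.9, 1.9, 1.2]
finger_gap: 0.246
clock 11.3 pos [ 0.6558 -0.0215  0.1581] yawy -58.43 j6 0.989 gap 0.246 F [-0.9  1.9  1.2] M [-0.143  0.167 -0.152] tilt [-0.0361 -0.0176]
twist 0.0309 shift now [ 0. -0.  0.] shift after twist [ 0. -0.  0.]
clock: 11.4
position: [0.6557, -0.0214, 0.1582]
orientation: [0.003, 0.958, 0.287, -0.02]
force: [-0.6, 1.2, 1.0]
finger_gap: 0.244
clock 11.4 pos [ 0.6557 -0.0214  0.1582] yawy -56.59 j6 0.957 gap 0.244 F [-0.6  1.2  1. ] M [-0.237  0.083 -0.197] tilt [-0.0362 -0.0174]
twist 0.063 shift now [0.   0.01 0.01] shift after twist [0.   0.01 0.01]
clock: 11.5
position: [0.6557, -0.0214, 0.1583]
orientation: [0.003, 0.953, 0.303, -0.02]
force: [-2.0, 1.2, 1.7]
finger_gap: 0.248
clock 11.5 pos [ 0.6557 -0.0214  0.1583] yawy -54.74 j6 0.925 gap 0.248 F [-2.   1.2  1.7] M [-0.293  0.011 -0.197] tilt [-0.0362 -0.0173]
twist 0.0953 shift now [0.   0.01 0.02] shift after twist [0.   0.01 0.02]
```

The torque is steady at 0.15–0.20 N m and the bar is rising, so this one loosens counter-clockwise. Continuing.

```bash
python3 -m pendant '[[[0.15,0,0,-0.03,-0.12],[0.15,0,0,-0.03,-0.12],[0.15,0,0,-0.03,-0.12]]]'; python3 -c "
from h import *
go([.6558,-.0215,.1581],-60.2)"
python3 -m pendant '[[[0.15,0,0,-0.03,-0.12],[0.15,0,0,-0.03,-0.12],[0.15,0,0,-0.03,-0.12],[0.15,0,0,-0.03,-0.12],[0.15,0,0,-0.03,-0.12]]]'; python3 -c "
from h import *
go([.6558,-.0215,.1581],-60.2)"
```

```text
clock: 11.8
position: [0.6553, -0.0208, 0.1592]
orientation: [-0.001, 0.879, 0.475, -0.02]
force: [-2.4, 3.2, 1.2]
finger_gap: 0.251
clock 11.8 pos [ 0.6553 -0.0208  0.1592] yawy -33.23 j6 0.549 gap 0.251 F [-2.4  3.2  1.2] M [-0.43  -0.16  -0.255] tilt [-0.0368 -0.0166]
twist 0.4708 shift now [-0.03  0.08  0.1 ] shift after twist [0.01 0.08 0.1 ]
clock: 12.3
position: [0.6539, -0.0202, 0.1607]
orientation: [-0.008, 0.688, 0.725, -0.019]
force: [-2.9, 1.1, 1.8]
finger_gap: 0.253
clock 12.3 pos [ 0.6539 -0.0202  0.1607] yawy 2.94 j6 -0.082 gap 0.253 F [-2.9  1.1  1.8] M [-0.288 -0.25  -0.209] tilt [-0.0384 -0.0159]
twist 1.102 shift now [-0.13  0.19  0.26] shift after twist [0.11 0.2  0.26]
```

```bash
python3 -m pendant '[[[0.15,0,0,-0.03,-0.12],[0.15,0,0,-0.03,-0.12],[0.15,0,0,-0.03,-0.12],[0.15,0,0,-0.03,-0.12],[0.15,0,0,0,0]]]'; python3 -c "
from h import *
go([.6558,-.0215,.1581],-60.2)"
```

```text
clock: 12.8
position: [0.6527, -0.0204, 0.162]
orientation: [-0.014, 0.485, 0.874, -0.016]
force: [-1.8, 1.4, -0.4]
finger_gap: 0.253
clock 12.8 pos [ 0.6527 -0.0204  0.162 ] yawy 31.95 j6 -0.59 gap 0.253 F [-1.8  1.4 -0.4] M [ 0.327 -0.426  0.094] tilt [-0.0398 -0.0147]
twist 1.6084 shift now [-0.26  0.23  0.38] shift after twist [0.24 0.25 0.38]
```

Handle R has turned 92°. I'll release it, lift, and swing to the stem.

```bash
python3 -m pendant '[[[1,0,0,0,0],[1,0,0,0,0],[1,0,0,0,0],[1,0,0,0,0],[1,0,0,0,0],[1,0,0,-0.5,0],[1,0,0,-1.5,0],[1,0,0,-2,0],[1,0,0,-2,0],[1,0,0,-2,-0.1],[1,0,0,0,-0.13],[1,0,0,0,-0.13],[1,0,0,0,-0.13],[1,0,0,0,-0.13],[1,0,0,0,-0.13],[1,0,0,0,-0.13],[1,0,0,0,-0.13],[1,0,0,0,-0.12],[1,0,0,0,0]]]'; python3 -c "
from h import *
go([.52,.03,.2],97.7)"
```

```text
clock: 14.7
position: [0.6603, -0.0192, 0.2639]
orientation: [-0.012, -0.077, 0.997, -0.007]
force: [0.9, 0.1, -0.1]
finger_gap: 1.0
clock 14.7 pos [ 0.6603 -0.0192  0.2639] yawy 98.82 j6 -1.758 gap 1.0 F [ 0.9  0.1 -0.1] M [ 0.038  0.012 -0.016] tilt [-0.0236 -0.0157]
twist 0.0195 shift now [12.95  7.09  6.64] shift after twist [13.08  6.84  6.64]
```

```bash
python3 -m pendant '[[[1,2.4,1,0,0.02],[1,2.6,1.2,0,0],[1,2.6,1.2,0,0],[1,2.4,1.2,0,0],[1,2,1.2,0,0],[1,1,0.7,0,0],[1,0,0,0,0]]]'; python3 -c "
from h import *
go([.553,.03,.041],97.7)
grab('wrist','w3')
X=cloud('w3'); Z=X[...,2]; m=(Z>.05)&(Z<.07)&(X[...,0]>.45)
n,l,s,c=cv2.connectedComponentsWithStats(m.astype(np.uint8))
for i in range(1,n):
    if s[i,4]>800:
        r=cv2.minAreaRect(X[l==i][:,:2].astype(np.float32)*1000); print(s[i],r,np.median(Z[l==i]))
grab('scene','s3')
"
```

```text
clock: 15.4
position: [0.5203, 0.0298, 0.2718]
orientation: [-0.008, -0.054, 0.998, -0.007]
force: [-0.9, -0.4, 0.6]
finger_gap: 1.001
clock 15.4 pos [0.5203 0.0298 0.2718] yawy 96.2 j6 -1.629 gap 1.001 F [-0.9 -0.4  0.6] M [ 0.05  -0.01   0.013] tilt [-0.0158 -0.0156]
twist -0.0261 shift now [-3.650e+00 -1.000e-02  2.302e+01] shift after twist [-3.65 -0.11 23.02]
[ 205  162  143  128 5893] ((570.5779418945312, 31.520652770996094), (150.01904296875, 169.8180694580078), 7.167869567871094) 0.06302722978966421
```

View pics/w3.png

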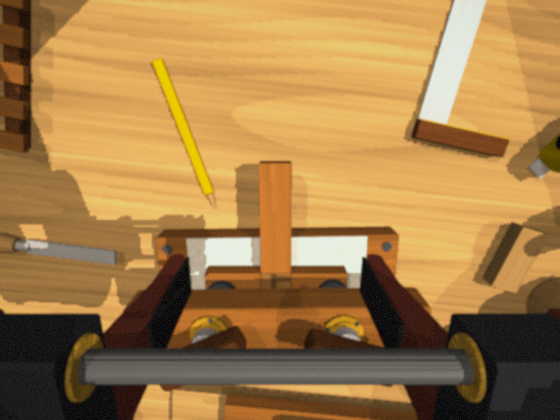

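The wrist view shows the stem from (275,165) to (275,270), with the feet standing over the crossbar behind it. The T's outline measures 150×170 mm at z = 0.063, yaw 7.2°. That puts the grasp point at about (0.552, 0.0295). Descending.

```bash
python3 -m pendant '[[[1,-0.6,0,2,-0.02],[1,-0.8,0,2.5,0],[1,-0.8,0,2.5,0],[1,-0.6,0,2.5,0],[1,-0.4,0,2.5,0],[1,0,0,2,0],[1,0,0,2,0],[1,0,0,0,0]]]'; python3 -c "
from h import *
go([.552,.0295,.041],97.3)
X=cloud('w3'); Z=X[...,2]; m=(Z>.055)&(Z<.07)&(X[...,0]>.505)&(X[...,0]<.58)&(abs(X[...,1]-.03)<.04)
P=X[m][:,:2]
for a in (.51,.53,.55,.57):
  k=abs(P[:,0]-a)<.004; print(a,P[k,1].min(),P[k,1].max(),P[k,1].mean())
"
```

```text
clock: 16.3
position: [0.5657, 0.0274, 0.1061]
orientation: [-0.003, -0.06, 0.998, -0.008]
force: [0.8, -0.3, -0.0]
finger_gap: 1.0
clock 16.3 pos [0.5657 0.0274 0.1061] yawy 96.91 j6 -1.64 gap 1.0 F [ 0.8 -0.3 -0. ] M [ 0.073 -0.002 -0.029] tilt [-0.0046 -0.0163]
twist -0.0068 shift now [1.29 0.47 6.51] shift after twist [1.29 0.48 6.51]
0.51 0.007386960179039544 0.04302237496056016 0.025067062739732183
0.53 0.009251975714115897 0.045543529829403365 0.027380553772780293
0.55 0.012393839546602113 0.048013883294028975 0.03026891883922875
0.57 0.014306467373060626 0.05038739628892323 0.032293583576043595
```

```bash
python3 -m pendant '[[[1,0.7,0.3,0,-0.007],[1,0.6,0.25,1,0],[1,0,0,1.2,0],[1,0,0,1.2,0],[1,0,0,1.2,0],[1,0,0,0,0]]]'; python3 -c "
from h import *
go([.552,.0302,.041],97.3)
"
```

```text
clock: 16.9
position: [0.554, 0.0304, 0.0589]
orientation: [-0.0, -0.063, 0.998, -0.008]
force: [-0.2, -0.5, -0.2]
finger_gap: 0.999
clock 16.9 pos [0.554  0.0304 0.0589] yawy 97.26 j6 -1.636 gap 0.999 F [-0.2 -0.5 -0.2] M [0.012 0.022 0.026] tilt [ 0.0003 -0.0162]
twist -0.0006 shift now [0.2  0.03 1.79] shift after twist [0.2  0.03 1.79]
```

```bash
python3 -m pendant '[[[1,0.15,0.02,1,0],[1,0,0,0.7,0],[0.5,0,0,0,0],[0.3,0,0,0,0],[0.3,0,0,0,0],[0.3,0,0,0,0],[0.3,0,0,0,0],[0.3,0,0,0,0],[0.3,0,0,0,0],[0.3,0,0,0,0],[0.3,0,0,0,0]]]' 45; python3 -c "
from h import *
go([.552,.0302,.041],97.3)
"
```

```text
clock: 18.0
position: [0.5536, 0.0302, 0.0413]
orientation: [0.001, -0.063, 0.998, -0.008]
force: [-0.1, 0.6, -1.1]
finger_gap: 0.409
clock 18.0 pos [0.5536 0.0302 0.0413] yawy 97.25 j6 -1.635 gap 0.409 F [-0.1  0.6 -1.1] M [0.191 0.011 0.021] tilt [ 0.0023 -0.0161]
twist -0.0008 shift now [0.16 0.02 0.03] shift after twist [0.16 0.02 0.03]
```

The stem is gripped: gap 0.409, or 36 mm. I'll draw it out gently along tool +x and watch the force.

```bash
python3 -m pendant '[[[0.3,0.2,0,-0.1,0],[0.3,0.3,0,0,0]]]'; python3 -c "
from h import *
go([.45,.018,.043],97.3)
"; python3 -m pendant '[[[0.3,0.8,0,0,0],[0.3,1.0,0,0,0],[0.3,1,0,0,0],[0.3,1,0,0,0]]]'; python3 -c "
from h import *
go([.45,.018,.043],97.3)
"
```

```text
clock: 18.2
position: [0.5483, 0.0295, 0.0421]
orientation: [0.0, -0.063, 0.998, -0.008]
force: [-0.3, 0.5, -2.2]
finger_gap: 0.405
clock 18.2 pos [0.5483 0.0295 0.0421] yawy 97.26 j6 -1.635 gap 0.405 F [-0.3  0.5 -2.2] M [-0.013  0.104 -0.022] tilt [ 0.0018 -0.0161]
twist -0.0007 shift now [ 9.9   0.1  -0.08] shift after twist [ 9.9   0.1  -0.08]
clock: 18.6
position: [0.507, 0.0243, 0.0418]
orientation: [-0.0, -0.063, 0.998, -0.008]
force: [0.1, -0.0, -1.5]
finger_gap: 0.403
clock 18.6 pos [0.507  0.0243 0.0418] yawy 97.27 j6 -1.64 gap 0.403 F [ 0.1 -0.  -1.5] M [0.077 0.028 0.032] tilt [ 0.0006 -0.0162]
twist -0.0006 shift now [ 5.73  0.09 -0.11] shift after twist [ 5.73  0.09 -0.11]
```

It slides free with no drag. I'll keep drawing until the crossbar is clear of the press.

```bash
python3 -m pendant '[[[0.3,1.2,0,0,0],[0.3,1.2,0,0,0],[0.3,1.2,0,0,0],[0.3,1.2,0,0,0],[0.3,1.2,0,-0.1,0],[0.3,1.2,0,-0.1,0],[0.3,0.8,0,-0.5,0],[0.3,0,0,0,0]]]'; python3 -c "
from h import *
go([.44,.01,.12],82)
grab('scene','s4');grab('wrist','w4')
"
```

```text
clock: 19.4
position: [0.4173, 0.0132, 0.0496]
orientation: [-0.002, -0.063, 0.998, -0.008]
force: [1.1, 0.5, -1.5]
finger_gap: 0.404
clock 19.4 pos [0.4173 0.0132 0.0496] yawy 97.25 j6 -1.654 gap 0.404 F [ 1.1  0.5 -1.5] M [ 0.021  0.081 -0.023] tilt [-0.0021 -0.0163]
twist 0.2662 shift now [-2.19 -0.72 -7.04] shift after twist [-2.3  -0.12 -7.04]
```

View pics/s4.png

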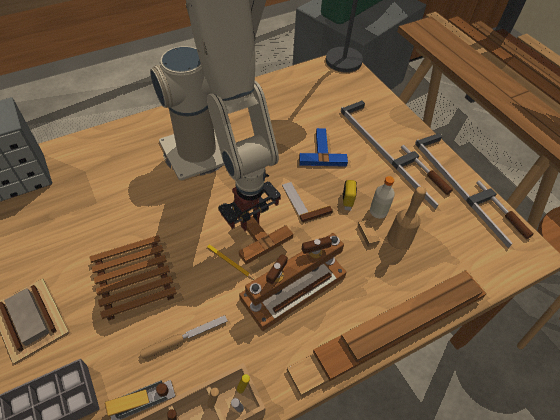

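The scene view shows the T held clear in front of the press at (265,240). Now I'll lift it, turn it square to the rack and carry it over.

```bash
python3 -m pendant '[[[0.3,0,0,-1.5,0],[0.3,0,0,-1.5,0],[0.3,0,0,-1.5,0.06],[0.3,0,0,-1.5,0.07],[0.3,0,0,-1,0.07],[0.3,0,0,0,0.06],[0.3,0,0,0,0]]]'; python3 -c "
from h import *
go([.379,-.359,.12],82)
"
```

```text
clock: 20.2
position: [0.4247, 0.0149, 0.1231]
orientation: [0.004, 0.071, 0.997, -0.008]
force: [-0.3, -0.4, -2.2]
finger_gap: 0.41
clock 20.2 pos [0.4247 0.0149 0.1231] yawy 81.82 j6 -1.39 gap 0.41 F [-0.3 -0.4 -2.2] M [0.051 0.127 0.034] tilt [ 0.006 -0.016]
twist -0.0032 shift now [ -0.79 -37.65   0.88] shift after twist [ -0.67 -37.65   0.88]
```

```bash
python3 -m pendant '[[[0.3,0,-1,0,0],[0.3,0,-1.6,0,0],[0.3,0,-2,0,0],[0.3,0,-2,0,0],[0.3,0,-2,0,0],[0.3,0,-2,0,0],[0.3,0,-2,0,0],[0.3,0,-2,0,0],[0.3,0,-2,0,0],[0.3,0,-2,0,0],[0.3,0,-2,0,0],[0.3,0,-2,0,0],[0.3,0,-2,0,0],[0.3,0,-2,0,0],[0.3,0,-2,0,0],[0.3,0,-1.6,0,0],[0.3,0,-1,0,0],[0.3,0,0,0,0]]]'; python3 -c "
from h import *
go([.379,-.359,.12],82)
"
```

```text
clock: 22.0
position: [0.3785, -0.3155, 0.1224]
orientation: [-0.0, 0.057, 0.998, -0.007]
force: [-0.7, -0.5, -1.6]
finger_gap: 0.402
clock 22.0 pos [ 0.3785 -0.3155  0.1224] yawy 83.49 j6 -2.157 gap 0.402 F [-0.7 -0.5 -1.6] M [ 0.036  0.113 -0.007] tilt [-0.0014 -0.0142]
twist 0.0261 shift now [-0.55 -4.31  0.3 ] shift after twist [-0.66 -4.3   0.3 ]
```

```bash
python3 -m pendant '[[[0.3,-0.2,-1.2,0,0.02],[0.3,-0.2,-1.5,0,0],[0.3,-0.2,-1.2,0,0],[0.3,0,-0.4,0,0],[0.3,0,0,0,0]]]'; python3 -c "
from h import *
go([.379,-.359,.12],82)
grab('top','t5');grab('wrist','w5')
X=cloud('t5');Z=X[...,2]
v,u=np.mgrid[0:420,0:560]
m=(Z>.095)&(Z<.15)&(u>380)&(u<500)&(v>150)&(v<260)
P=X[m]; print(len(P), P.min(0),P.max(0))
A=np.c_[P[:,:2],np.ones(len(P))]; print(np.linalg.lstsq(A,P[:,2],rcond=None)[0])
"
```

```text
clock: 22.5
position: [0.3788, -0.3617, 0.1225]
orientation: [-0.001, 0.066, 0.998, -0.007]
force: [-0.3, 0.0, -2.1]
finger_gap: 0.407
clock 22.5 pos [ 0.3788 -0.3617  0.1225] yawy 82.37 j6 -2.205 gap 0.407 F [-0.3  0.  -2.1] M [ 0.079  0.092 -0.018] tilt [-0.0022 -0.0134]
twist 0.0065 shift now [0.02 0.27 0.25] shift after twist [0.02 0.27 0.25]
1166 [ 0.38762164 -0.44282279  0.11405018] [ 0.50186812 -0.28593839  0.14963213]
[ 0.04077046 -0.02884738  0.11169617]
```

View pics/t5.png

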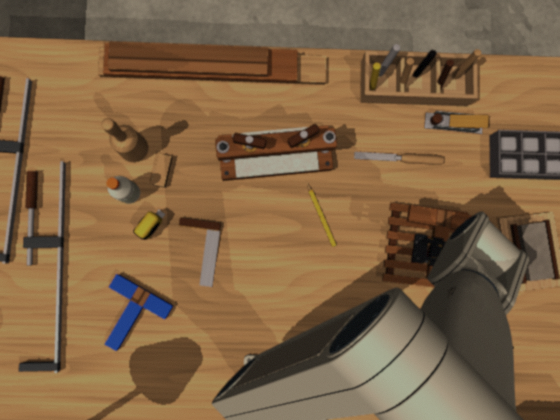

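View pics/w5.png

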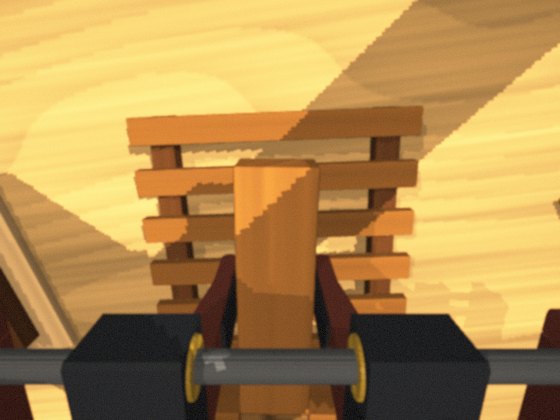

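The T hangs nearly level over the rack, with its stem central between the slat ends. Lowering in stages.

```bash
python3 -m pendant '[[[0.3,0,0.1,1.2,0],[0.3,0,0.1,1.5,0],[0.3,0,0,1.5,0],[0.3,0,0,1.5,0],[0.3,0,0,1.2,0],[0.3,0,0,0.6,0],[0.3,0,0,0,0]]]'; python3 -c "
from h import *
go([.379,-.359,.034],82)
"
```

```text
clock: 23.3
position: [0.3782, -0.3562, 0.0415]
orientation: [-0.002, 0.065, 0.998, -0.006]
force: [-0.5, -0.2, -0.6]
finger_gap: 0.41
clock 23.3 pos [ 0.3782 -0.3562  0.0415] yawy 82.56 j6 -2.198 gap 0.41 F [-0.5 -0.2 -0.6] M [0.07  0.071 0.006] tilt [-0.0039 -0.0111]
twist 0.0099 shift now [-0.12 -0.26  0.75] shift after twist [-0.12 -0.26  0.75]
```

```bash
python3 -m pendant '[[[0.3,0,-0.1,0.3,0],[0.3,0,0,0.2,0]]]'; python3 -c "
from h import *
go([.379,-.359,.034],82)
";python3 -m pendant '[[[0.3,0,0,0.1,0],[0.3,0,0,0.1,0]]]'; python3 -c "
from h import *
go([.379,-.359,.034],82)
"
```

```text
clock: 23.5
position: [0.3785, -0.3575, 0.0367]
orientation: [-0.001, 0.065, 0.998, -0.006]
force: [-0.1, -0.1, -2.3]
finger_gap: 0.408
clock 23.5 pos [ 0.3785 -0.3575  0.0367] yawy 82.58 j6 -2.199 gap 0.408 F [-0.1 -0.1 -2.3] M [ 0.03   0.079 -0.083] tilt [-0.0033 -0.0117]
twist 0.0101 shift now [-0.07 -0.14  0.27] shift after twist [-0.07 -0.14  0.27]
clock: 23.7
position: [0.3789, -0.358, 0.0352]
orientation: [-0.001, 0.065, 0.998, -0.006]
force: [-0.1, -0.2, -1.5]
finger_gap: 0.407
clock 23.7 pos [ 0.3789 -0.358   0.0352] yawy 82.57 j6 -2.199 gap 0.407 F [-0.1 -0.2 -1.5] M [0.018 0.122 0.028] tilt [-0.0022 -0.0128]
twist 0.01 shift now [-0.02 -0.09  0.12] shift after twist [-0.02 -0.09  0.12]
```

```bash
python3 -m pendant '[[[0.3,0,0,0.1,0],[0.3,0,0,0.06,0]]]'; python3 -c "
from h import *
go([.379,-.359,.034],82)
";python3 -m pendant '[[[0.3,0,0,0.08,0],[0.3,0,0,0,0]]]'; python3 -c "
from h import *
go([.379,-.359,.034],82)
"
```

```text
clock: 23.9
position: [0.3792, -0.3584, 0.0339]
orientation: [-0.0, 0.065, 0.998, -0.007]
force: [0.1, 0.6, -2.2]
finger_gap: 0.408
clock 23.9 pos [ 0.3792 -0.3584  0.0339] yawy 82.57 j6 -2.199 gap 0.408 F [ 0.1  0.6 -2.2] M [ 0.051  0.117 -0.031] tilt [-0.0014 -0.0135]
twist 0.0099 shift now [ 0.01 -0.06 -0.01] shift after twist [ 0.01 -0.06 -0.01]
clock: 24.1
position: [0.3793, -0.3585, 0.0333]
orientation: [-0.0, 0.065, 0.998, -0.007]
force: [-0.9, 0.9, -1.3]
finger_gap: 0.409
clock 24.1 pos [ 0.3793 -0.3585  0.0333] yawy 82.56 j6 -2.199 gap 0.409 F [-0.9  0.9 -1.3] M [0.082 0.061 0.051] tilt [-0.001  -0.0139]
twist 0.0098 shift now [ 0.02 -0.05 -0.07] shift after twist [ 0.02 -0.05 -0.07]
```

```bash
python3 -m pendant '[[[0.3,0,0,0.1,0],[0.3,0,0,0,0]]]'; python3 -m pendant '[[[0.3,0,0,0.08,0],[0.3,0,0,0,0]]]'; python3 -c "
from h import *
go([.379,-.359,.034],82)
grab('wrist','w6')"
```

```text
clock: 24.3
position: [0.3795, -0.3587, 0.0335]
orientation: [0.0, 0.065, 0.998, -0.007]
force: [-0.4, 0.9, -1.0]
finger_gap: 0.411
clock: 24.5
position: [0.3796, -0.3589, 0.0333]
orientation: [0.0, 0.065, 0.998, -0.007]
force: [-0.1, -0.7, -1.5]
finger_gap: 0.408
clock 24.5 pos [ 0.3796 -0.3589  0.0333] yawy 82.56 j6 -2.199 gap 0.408 F [-0.1 -0.7 -1.5] M [0.153 0.082 0.026] tilt [-0.0002 -0.0146]
twist 0.0098 shift now [ 0.06 -0.02 -0.07] shift after twist [ 0.06 -0.02 -0.07]
```

View pics/w6.png

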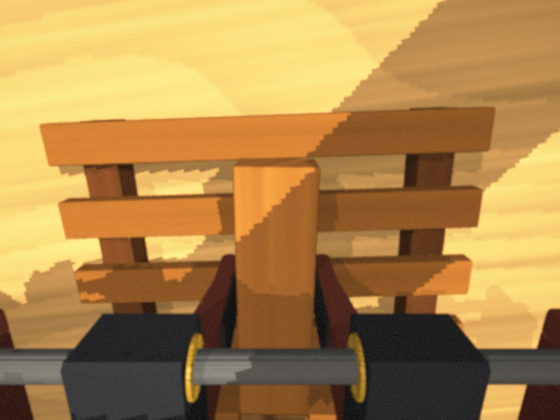

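```bash
python3 -m pendant '[[[0.3,0,0,0.15,0],[0.3,0,0,0.15,0]]]'; python3 -c "
from h import *
go([.379,-.359,.034],82)";  python3 -m pendant '[[[0.3,0,0,0.15,0],[0.3,0,0,0.1,0]]]'; python3 -c "
from h import *
go([.379,-.359,.034],82)"
```

```text
clock: 24.75
position: [0.3796, -0.3589, 0.0332]
orientation: [0.0, 0.065, 0.998, -0.007]
force: [-5.8, 5.9, 25.2]
finger_gap: 0.407
clock 24.75 pos [ 0.3796 -0.3589  0.0332] yawy 82.55 j6 -2.199 gap 0.407 F [-5.8  5.9 25.2] M [ 0.933  0.901 -0.001] tilt [-0.0006 -0.0143]
twist 0.0096 shift now [ 0.06 -0.02 -0.08] shift after twist [ 0.06 -0.02 -0.08]
clock: 24.95
position: [0.3796, -0.3589, 0.0332]
orientation: [0.0, 0.065, 0.998, -0.007]
force: [-2.4, 2.0, 9.0]
finger_gap: 0.409
clock 24.95 pos [ 0.3796 -0.3589  0.0332] yawy 82.55 j6 -2.199 gap 0.409 F [-2.4  2.   9. ] M [ 0.457  0.429 -0.017] tilt [-0.0004 -0.0146]
twist 0.0096 shift now [ 0.06 -0.02 -0.08] shift after twist [ 0.06 -0.02 -0.08]
```

It made firm contact at TCP z = 0.033, so the T rests on the slats. I'll relax and open.

```bash
python3 -m pendant '[[[0.3,0,0,0,0],[0.3,0,0,0,0],[0.5,0,0,0,0],[0.6,0,0,0,0],[0.7,0,0,0,0],[0.8,0,0,0,0],[0.8,0,0,0,0],[0.8,0,0,0,0],[0.8,0,0,0,0],[0.8,0,0,0,0]]]';  python3 -c "
from h import *
go([.379,-.359,.034],82)"
```

```text
clock: 25.95
position: [0.3801, -0.3593, 0.0328]
orientation: [0.001, 0.065, 0.998, -0.008]
force: [-0.3, 0.5, -0.1]
finger_gap: 0.8
clock 25.95 pos [ 0.3801 -0.3593  0.0328] yawy 82.54 j6 -2.199 gap 0.8 F [-0.3  0.5 -0.1] M [ 0.04   0.044 -0.028] tilt [ 0.0005 -0.0153]
twist 0.0094 shift now [ 0.12  0.02 -0.12] shift after twist [ 0.12  0.02 -0.12]
```

```bash
python3 -m pendant '[[[0.8,0,0,-1,0],[0.8,0,0,-1.5,0],[0.8,0,0,-2,0],[0.8,0,0,-2.5,0],[0.8,0,0,-2.5,0],[0.8,0,0,-2.5,0],[0.8,0,0,-2.5,0],[0.8,0,3,-0.5,0],[0.8,0,3,0,0],[0.8,0,3,0,0],[0.8,0,3,0,0],[0.8,0,3,0,0],[0.8,0,3,0,0],[0.8,0,3,0,0],[0.8,0,3,0,0],[0.8,0,2,0,0],[0.8,0,0,0,0]]]';  python3 -c "
from h import *
go([.379,-.359,.034],82)
grab('top','t7');grab('scene','s7')
X=cloud('t7');Z=X[...,2]
v,u=np.mgrid[0:420,0:560]
m=(Z>.043)&(Z<.07)&(u>370)&(u<490)&(v>180)&(v<310)
n,l,s,c=cv2.connectedComponentsWithStats(m.astype(np.uint8))
i=1+np.argmax(s[1:,4]); P=X[l==i]; print(s[i],cv2.minAreaRect(P[:,:2].astype(np.float32)*1000),np.median(P[:,2]))
A=np.c_[P[:,:2],np.ones(len(P))]; print('slope',np.linalg.lstsq(A,P[:,2],rcond=None)[0])
for b,lo,hi in[((232,275,115,165),.172,.21),((286,325,115,165),.172,.21)]:
  k=(u>b[0])&(u<b[1])&(v>b[2])&(v<b[3])&(Z>lo)&(Z<hi); print(k.sum(),np.median(Z[k]))
"
```

```text
clock: 27.65
position: [0.4155, -0.0911, 0.1967]
orientation: [0.007, 0.067, 0.998, -0.01]
force: [-0.5, -1.4, 0.2]
finger_gap: 0.8
clock 27.65 pos [ 0.4155 -0.0911  0.1967] yawy 82.36 j6 -1.654 gap 0.8 F [-0.5 -1.4  0.2] M [0.05  0.03  0.037] tilt [ 0.012  -0.0213]
twist 0.0062 shift now [  0.3  -26.71  16.79] shift after twist [  0.13 -26.72  16.79]
[ 398  209   66   70 1736] ((408.42559814453125, -362.00604248046875), (171.62525939941406, 170.30003356933594), 82.18048858642578) 0.052970475847077106
slope [ 0.00297423 -0.00119925  0.0511151 ]
344 0.192042872948589
336 0.1922725633971998
```

View pics/t7.png

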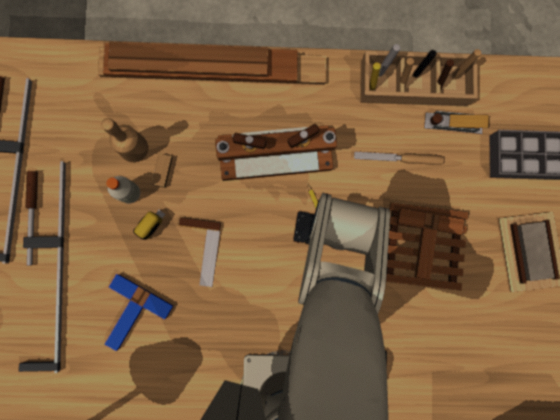

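View pics/s7.png

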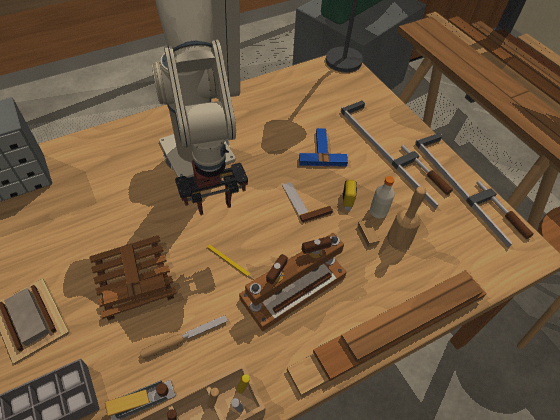

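The T lies flat on the rack at (427,245) in the top view. Its outline centre is (0.408, −0.362) against the rack's (0.409, −0.363), with slope below 0.003. Both handles stand 3.6 mm higher than at the start, the bystanders look unmoved, and the arm is clear.

```bash
python3 -c "
from station import ticket
print(ticket.hand_in())"
```

```text
the job is handed in; nothing more can be done
None
```

The T is out of the press and lying flat in the middle of the drying rack. I handed the job in at about 28 s of the 72 s allowed; no verdict is reported.

**Screws:** I tried each handle in small steps while watching the wrist torque. The left handle (seen from the robot) loosened clockwise and the right one counter-clockwise. On both the torque stayed at about the friction level, 0.15–0.25 N m. The first direction I tried on each turned out to be the loosening one, so I never turned either the tightening way. Both are backed off about 91°, and the camera shows each handle about 3.6 mm higher than at the start.

**T:** I gripped it by the stem and it drew out with no measurable drag. I lowered it until it rested on the slats; the wrist force peaked near 27 N there. I opened the gripper only after that.

**Last checks:**
- **Position:** the middle of the T is about 1.5 mm from the rack's middle.
- **Flatness:** it slopes less than 0.2°.
- **Height:** its top reads 53 mm against 54 mm expected, within the camera calibration.
- **Surroundings:** nothing touches the gripper, and the other things looked unmoved in the pictures. I compared those by eye and did not measure them.

**Disagreements:** the tool drifted up to about 2.4° off vertical after fast moves, which did no harm. Very small downward steps were not followed near the rack, so I used slightly larger ones to confirm contact.

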